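# Level the sprung inspection table and hold it for bolting down

### The job

Press the open keeper frame down over the spirit level that lies in the nest of the levelling table, until its catch holds the frame shut by itself. Then grip the black knob of the table's jack screw, push the sprung table down until the screw's foot stands firmly on its seat, and turn the knob, keeping it pushed down to read the vial, until the bubble lies between the two lines. Finish like that, still gripping the knob and pressing the foot on its seat with the bubble between the lines, so that the hold-down bolt can be tightened; leave the pliers, the bolt and the bearing where they lie.

Things in the scene. Friction and masses are not known exactly. Their poses are not given: they have to be found in the camera images.
- levelling_base: base of the levelling table: grey plate 124 x 330 x 12 mm fixed on the bench; place and yaw vary. Origin: middle of its underside; its y axis runs lengthwise towards the knob end, x across and away from the robot, z up. Beside the knob, on its plate, stands the slack hold-down bolt, head up to 61 mm high
- table_plate: aluminium plate 100 x 300 x 10 mm over the base, top 46 mm high when level. Origin on its hinge pin (41 mm high) at the end without the knob. A spring lifts its knob end 5 mm above level, against the slack bolt; holding it down takes about 7 N at the knob, a firm push some 15 N. Only with the foot pressed on its seat does the bubble show the screw's setting
- jack_screw: upright screw through the plate's knob end: black 8-lobed knob 40 mm across, steel stem, ball foot. Origin: tip of the foot, z up; knob from 69 to 93 mm. Clockwise from above drives it down through the plate 6 mm a turn: with the foot on its seat that lifts the knob end. Friction 0.04 N m, stays where left. It starts 1.4 to 2.7 rad short, so the pressed table reads low at the knob end
- knob_grip (a point): centre of the knob at the height to grip it, 80 mm above the foot's tip: 95 mm above the bench when pressed down, 6 to 8 mm higher before and whenever the push ends; its height does not change as it is turned with the foot on its seat. Any yaw will do. Nothing within 65 mm of its axis stands higher than 61 mm
- foot_tip (a point): lowest point of the jack screw's foot
- foot_seat (a point): top of the round steel seat on the base, 15 mm above the bench; foot_tip is here when the foot is pressed down
- keeper_frame (a joint): angle of the keeper frame, rad: 0 shut, growing as it opens; starts at 0.45 to 0.75 and stays where left. A sprung roller catch in front stops its lip near 0.16 rad until about 6 N on the tab push it past, then holds it at 0 (it gives way at about 3 N upward). Shut, its top is 73 mm above the bench, up to 4 mm more while the plate is lifted
- frame_tab (a point): where to press the keeper frame, a dark steel sheet 108 mm long with a window over the vial, hinged along its far (+x) side: on its top face at the root of the 28 mm wide thumb tab, mid-length, 54 mm from the hinge pin; it moves with the frame. The tab reaches 16 mm further. Closed fingers pushed straight down 42 mm in front (-x of the base) of the pin shut it from any start
- frame_hinge (a point): middle of the frame's hinge pin, parallel to the base's y axis, 72 mm above the bench when the table is level
- level_mid (a point): middle of the underside of the spirit level, a steel block 26 x 160 x 24 mm with a glass vial 74 mm long in the middle of its top, lying loose along the table in its nest between 7 mm high rails
- nest_mid (a point): middle of the nest's floor on the plate: level_mid is here when the level lies in its nest
- bubble (a joint): place of the bubble in the vial, m: 0 centred, positive towards the knob end, at most 0.020. Whitish, 20 mm long; the two black lines round the vial are 28 mm apart, so it lies between them from -0.004 to 0.004. It runs to the higher end, 1.5 mm per mrad of tilt, so about 5.6 mm towards the knob per rad of clockwise turn of the screw with its foot pressed down, and settles in about 1 s
- pliers: grey pliers, 168 x 54 x 18 mm, lying loose at the left; leave
- bolt: hex bolt, 48 x 20 x 17 mm, loose at the right; leave
- bearing: ball bearing, 52 mm across and 15 mm high, loose at the right; leave

How it is judged (in metres and radians):
On the way, in this order (a step that is already met when the one before it is completed fails the run):
1. the keeper frame is shut and held by its catch, with the fingers off it (value of joint keeper_frame below 0.05 rad and contact force between the fingers and anything else below 0.5 N), for 0.3 s.
2. the foot is pressed on its seat and the bubble lies between the lines (contact force between jack_screw and levelling_base above 1 N and value of joint bubble between -0.0045 and 0.0045 m), for 0.4 s.
At the end, for the whole second after the job is handed in: Frame shut (under 0.05 rad), level in its nest (within 6 mm), bubble between the lines (within 4.5 mm of the middle), foot pressed on its seat with over 1 N (tip within 2.5 mm of the seat point), fingers still gripping the knob with over 3 N (all of step 2 and value of joint keeper_frame below 0.05 rad and distance between level_mid and nest_mid below 0.006 m and distance between foot_tip and foot_seat below 0.0025 m and contact force between the fingers and jack_screw above 3 N); the arm keeps its last pose, push and grip.
It fails at once if the pliers, the bolt or the bearing is shifted by more than 30 mm (distance of any of pliers, bolt, bearing from where it was at the start of the episode above 0.03 m).
It also fails if it takes over 64 s, if anything falls off the work surface, if the arm or the gripper's body presses on something with over 40 N, if the wrist force passes 120 N, or if a joint passes its speed limit or range.

### The arm

A 6-joint arm with a two-finger parallel gripper is mounted at the origin on a cart in front of the work surface, level with it; the furniture and walls round the work are solid. World frame = base frame: x ahead of the robot, y to its left, z up, the work surface at z = 0. Lengths are in mm, angles in rad, forces in N, time in s.
With the tool pointing down it reaches from about 350 to 975 mm from the base axis. Payload 7.1 kg.
Tool frame: the origin (TCP) lies midway between the tips of the shut fingers; the grasp point (between the pads) lies 19 mm behind it; z points along the fingers, y is the line along which they close (so a half turn about z gives the same grasp; the last joint's range is limited). The gripper opens to 88 mm and grips with 3 to 60 N. Pads are 20 mm wide; open, the fingers measure 115 mm over their backs; the gripper's body (75 mm by 178 mm) begins 61 mm behind the grasp point.
Start: joints at [-1.264, 0.423, 1.63, -0, 1.089, -0.019], TCP at [200.059, -592.099, 222.675] pointing down, gripper open.
Joint ranges: [-3, 3], [-0.9, 2.11], [0.09, 2.58], [-1.31, 4.45], [0.11, 2.69], [-2.54, 2.54]. Speed limits (rad/s): [2.39, 2.39, 3.01, 3.14, 3.14, 3.14].

### API

Orientations are given as a unit quaternion [x, y, z, w].
In Python, from bench import env, eyes gives the robot as it stands (env), with the cameras (eyes). Calls block until the motion is done:
- env.move_pose(position, orientation): joint-space move of the TCP to a pose.
- env.move_linear(position, feed=150, ori=None): straight line of the TCP; ori=None keeps the orientation; feed is the mean speed in mm/s.
- env.move_joints(angles): joint-space move.
- env.release() and env.gripper_close(force=None): open the fingers fully, or close them until they stop; force is the grip in N (None keeps the last).
- env.wait(seconds).
- env.ik(position, orientation): joint angles nearest the present ones, or None.
- env.state(): the state.
- eyes.get_image(name): name is "scene" or "top" or "wrist"; returns the picture (384x512x3 uint8, red, green, blue); there is no depth.
- eyes.camera_model(name): a dict with "intrinsics" (3x3 intrinsics, pixels), "dist_coeffs" ([k1, k2, p1, p2, k3] as OpenCV has them; the pictures are not rectified), "world_from_camera" (4x4, takes a point from camera to world coordinates). Camera axes: x right, y down, z forward; pixel columns grow to the right and rows downward; lengths in mm; the calibration is good to about 2 mm. A picture is of the moment at which its call begins: read the wrist's pose just before it. camera_model takes no time and is no camera call; for the wrist camera it gives the pose at the moment of the call.
A pose or a line that the arm cannot do raises env.PlanningError and nothing moves.
- env.finish_job(): hands the job in; it is judged then, once.
The state is a dict: "clock": time; "joint_positions": joint angles; "qd": joint speeds; "effort": joint torques, N m; "position": TCP position; "tool_rot": TCP orientation; "ft_force": force on the tool from outside, world axes, zero at the start; "ft_torque": the same for the moment, N m; "opening": finger opening in mm; "finger_force": force on a finger pad.
Only numpy, scipy, OpenCV 4.12 (cv2) and the standard library are available. Lean on these libraries where they do the work, as an engineer would, in place of code of your own. Each camera call takes 0.05 s, during which the arm holds its last target. There are 200 camera calls.

## Working session

There is one attempt and no reset: what is moved stays moved. The work goes in short steps, each a Python script; the robot and the scene stay as the last script left them, time stands still between calls to the robot, and variables do not carry over. Pictures are saved under pics/ and viewed, at most 10 in all, crops included, and the job is handed in when it is done.

```bash
mkdir -p pics; ls; cat > h.py <<'E'
import numpy as np, cv2
from bench import env, eyes
def save(name,fn):
    im=eyes.get_image(name); cv2.imwrite('pics/'+fn,im[:,:,::-1]); return im
def ray(name,px,z,cm=None):
    cm=cm or eyes.camera_model(name)
    K=np.array(cm["intrinsics"],float);d=np.array(cm["dist_coeffs"],float);T=np.array(cm["world_from_camera"])
    u=cv2.undistortPoints(np.array(px,float).reshape(-1,1,2),K,d).reshape(-1,2)
    D=np.c_[u,np.ones(len(u))]@T[:3,:3].T; o=T[:3,3]
    return o+D*((np.asarray(z)-o[2])/D[:,2])[:,None]
def proj(name,P):
    cm=eyes.camera_model(name);K=np.array(cm["intrinsics"],float);d=np.array(cm["dist_coeffs"],float);T=np.linalg.inv(cm["world_from_camera"])
    return cv2.projectPoints(np.array(P,float).reshape(-1,1,3),cv2.Rodrigues(T[:3,:3])[0],T[:3,3],K,d)[0].reshape(-1,2)
E
python3 - <<'E'
from h import *
a=save('top','top0.png');b=save('scene','scene0.png')
for n in('top','scene'):print(np.round(eyes.camera_model(n)["world_from_camera"],2))
s=env.state();print(s)
E
```

```text
bench.py
pics
[[-1.00000e-02 -1.00000e+00  8.00000e-02  4.53540e+02]
 [-1.00000e+00  2.00000e-02  3.00000e-02 -5.62300e+01]
 [-3.00000e-02 -7.00000e-02 -1.00000e+00  1.11746e+03]
 [ 0.00000e+00  0.00000e+00  0.00000e+00  1.00000e+00]]
[[-6.0000e-01 -3.5000e-01  7.2000e-01 -2.4613e+02]
 [-8.0000e-01  2.8000e-01 -5.3000e-01  5.5687e+02]
 [-2.0000e-02 -8.9000e-01 -4.5000e-01  5.7562e+02]
 [ 0.0000e+00  0.0000e+00  0.0000e+00  1.0000e+00]]
{'clock': 0.1, 'joint_positions': array([-1.26401478e+00,  4.23767559e-01,  1.63058752e+00, -2.13801534e-05,
        1.08858713e+00, -1.89817468e-02]), 'qd': array([-7.25010228e-04, -4.73639231e-04, -1.76121552e-03, -2.59298635e-03,
       -6.90956801e-04, -8.89938090e-05]), 'effort': array([ 6.15306290e-04, -5.45609844e+01, -2.74324411e+01,  6.44266116e-02,
        1.88435800e-02, -7.65594137e-06]), 'position': array([ 199.90246588, -591.65461569,  221.98770192]), 'tool_rot': array([ 9.86763056e-01,  1.62167245e-01, -1.06135927e-04, -6.66447981e-04]), 'ft_force': array([-0.60675104, -0.09489004,  0.11261948]), 'ft_torque': array([-0.02487221, -0.03233618, -0.00014452]), 'finger_force': 0.0, 'opening': 88.07134052434776}
```

View pics/top0.png

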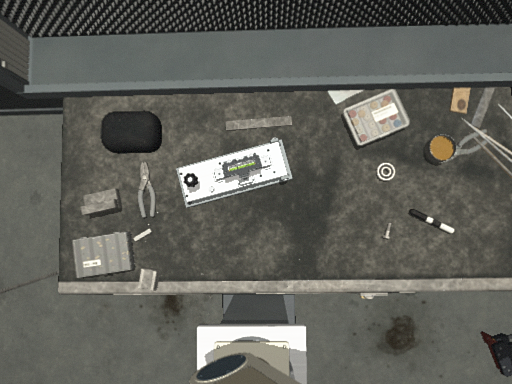

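View pics/scene0.png

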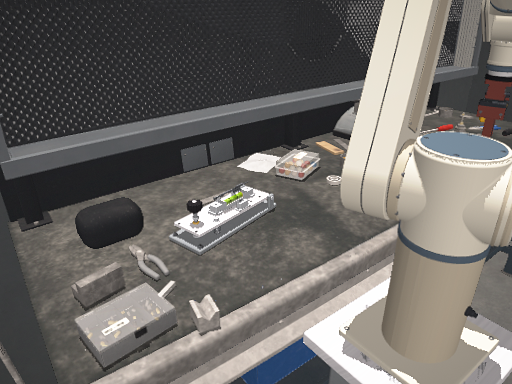

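The top view shows the table from the knob at (191,180) to its other end at about (285,158), with the vial near (242,166). The pliers are at (147,190), and the scene view agrees.

```bash
python3 - <<'E'
from h import *
P=ray('top',[(191,180),(242,166)],[99,70]);print(P)
d=P[0]-P[1];yaw=np.arctan2(d[1],d[0])-np.pi/2;print(yaw)
# wrist view above the level: try tool yaw aligned: tool y along base x
from scipy.spatial.transform import Rotation as R
ex=np.array([np.cos(yaw),np.sin(yaw),0]);ey=np.array([-ex[1],ex[0],0])
m=P[1]
for s in(1,-1):
    Q=R.from_matrix(np.c_[-s*ey,-s*ex,[0,0,-1]]).as_quat() 
    print(s,np.linalg.det(np.c_[-s*ey,-s*ex,[0,0,-1]]),env.ik([m[0],m[1],350],Q))
st=env.state();c=np.array(eyes.camera_model('wrist')['world_from_camera']);T=np.eye(4);T[:3,:3]=R.from_quat(st['tool_rot']).as_matrix();T[:3,3]=st['position'];print(np.round(np.linalg.inv(T)@c,3))
E
```

```text
[[570.68378033 153.51696691  99.        ]
 [611.3232596   14.55131454  70.        ]]
0.28450907724573193
1 1.0 None
-1 1.0 [ 4.33679885e-03  2.87606052e-01  1.52802609e+00 -4.44089210e-16
  1.32596051e+00 -2.80172278e-01]
[[-0.00000e+00 -9.68000e-01 -2.50000e-01  6.90810e+01]
 [ 1.00000e+00 -0.00000e+00  0.00000e+00  5.69000e-01]
 [-1.00000e-03 -2.50000e-01  9.68000e-01 -1.63535e+02]
 [ 0.00000e+00  0.00000e+00  0.00000e+00  1.00000e+00]]
```

```bash
cat >> h.py <<'E'
from scipy.spatial.transform import Rotation as R
def quat(ex): # tool y along ex, z down
    ex=np.r_[np.asarray(ex)[:2],0]/np.hypot(*ex[:2]);ey=np.array([-ex[1],ex[0],0]);return R.from_matrix(np.c_[ey,ex,[0,0,-1]]).as_quat()
E
python3 - <<'E'
from h import *
yaw=.2845;ex=np.array([np.cos(yaw),np.sin(yaw),0]);ey=np.array([-ex[1],ex[0],0])
p=np.array([611,14.5,300])+60*ey
env.move_pose(p,quat(ex));env.gripper_close(40);env.wait(.3)
import json
s=env.state();print(s['clock'],s['position'],s['ft_force'])
cm=eyes.camera_model('wrist');json.dump({k:np.array(v).tolist() for k,v in cm.items() if k in("intrinsics","dist_coeffs","world_from_camera")},open('cmA.json','w'))
save('wrist','w0.png')
im=cv2.imread('pics/w0.png');cv2.imwrite('pics/w0b.png',cv2.resize(im,(800,600),interpolation=cv2.INTER_CUBIC))
E
```

```text
4.475 [594.14897945  72.07573054 299.9804693 ] [ 0.27678575 -0.01253783  0.08586958]
```

View pics/w0b.png

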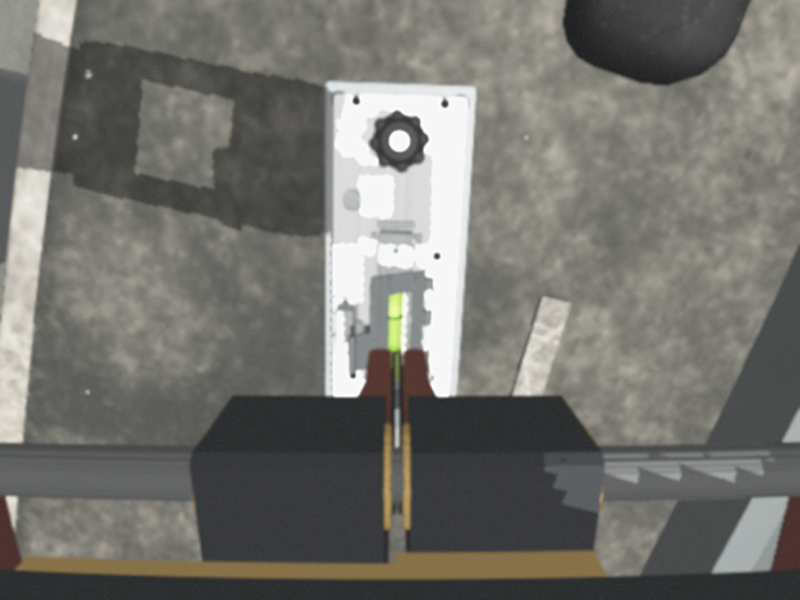

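The knob is at (399,140), pointing the same way as the base axis. The fingers hide part of the frame, so I'll take a second view from further back.

```bash
python3 - <<'E'
from h import *
yaw=.2845;ex=np.array([np.cos(yaw),np.sin(yaw),0]);ey=np.array([-ex[1],ex[0],0])
p=np.array([594,72,300])-170*ey
env.move_linear(p,feed=250);env.wait(.3)
import json
s=env.state();print(s['clock'],s['position'],s['ft_force'])
cm=eyes.camera_model('wrist');json.dump({k:np.array(v).tolist() for k,v in cm.items() if k in("intrinsics","dist_coeffs","world_from_camera")},open('cmB.json','w'))
save('wrist','w1.png')
im=cv2.imread('pics/w1.png');cv2.imwrite('pics/w1b.png',cv2.resize(im,(800,600),interpolation=cv2.INTER_CUBIC))
# knob from view A by dark blob
A=json.load(open('cmA.json'));ia=cv2.imread('pics/w0.png')
m=np.zeros((384,512),np.uint8);m[65:115,228:284]=(ia[65:115,228:284].max(2)<90)*255
c=max(cv2.findContours(m,0,2)[0],key=cv2.contourArea);(u,v),r=cv2.minEnclosingCircle(c);print(u,v,r,ray('w',[(u,v)],112,A),ray('w',[(u,v),(u+r,v)],100,A))
E
```

```text
5.6583 [641.62808667 -90.08929621 300.16538788] [-1.20659395  0.30172233  0.2180016 ]
254.56494140625 90.12986755371094 18.197385787963867 [[572.02982034 154.90227505 112.        ]] [[571.88282528 155.50949854 100.        ]
 [590.12747378 160.86132381 100.        ]]
```

View pics/w1b.png

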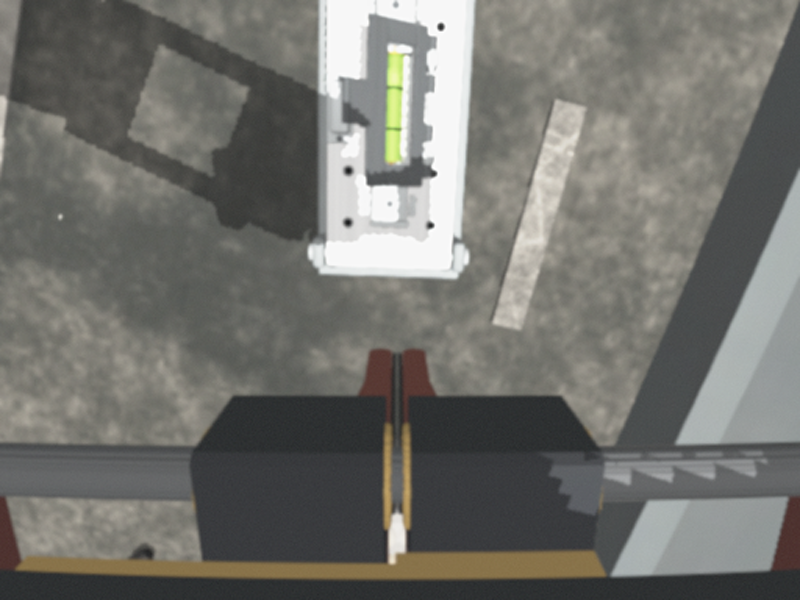

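```bash
python3 - <<'E'
from h import *
import json
A=json.load(open('cmA.json'));B=json.load(open('cmB.json'));k=.64
C=np.r_[ray('',np.array([(327,83),(476,88)])*k,12,A),ray('',np.array([(318,272),(460,277)])*k,12,B)]
print(C.round(1),[np.linalg.norm(C[i]-C[j]).round(1) for i,j in((0,1),(2,3),(0,2),(1,3))])
ey=(C[0]+C[1]-C[2]-C[3]);ey/=np.linalg.norm(ey);ex=np.array([ey[1],-ey[0],0]);print('yaw',np.arctan2(ex[1],ex[0]))
kn=np.array([572,155.2,0]);o=C.mean(0)
rel=lambda P:np.c_[(P-o)@ex,(P-o)@ey].round(1)
print('knob',rel(kn[None]))
# frame right edge, vial ends, tab
print('hinge side z74',rel(ray('',np.array([(428,60),(432,170),(370,20),(430,25),(368,182),(420,182)])*k,74,B)))
print('vial z70',rel(ray('',np.array([(397,55),(393,160),(395,90),(393,128)])*k,70,B)))
print('tab',rel(ray('',np.array([(345,80),(345,120)])*k,90,B)))
im=cv2.imread('pics/w1.png')[0:170,195:310];im=np.clip(im*0.6,0,255).astype('uint8')
im2=cv2.imread('pics/w1.png')[0:170,195:310]
cv2.imwrite('pics/w1c.png',cv2.resize(im2,(400,592),interpolation=cv2.INTER_CUBIC))
E
```

```text
[[ 502.8  187.6   12. ]
 [ 620.2  218.    12. ]
 [ 582.1 -128.4   12. ]
 [ 703.5  -97.4   12. ]] [np.float64(121.3), np.float64(125.2), np.float64(325.8), np.float64(326.2)]
yaw 0.2520411375033102
knob [[ -1.7 114.3]]
hinge side z74 [[ 22.9   2.2]
 [ 29.2 -72.4]
 [-18.1  26.8]
 [ 23.2  25. ]
 [-17.  -82.5]
 [ 20.9 -81.3]]
vial z70 [[  1.2   5.6]
 [  0.7 -66.3]
 [  0.6 -17.9]
 [ -0.  -43.9]]
tab [[-33.1 -15.3]
 [-32.7 -41.2]]
```

View pics/w1c.png

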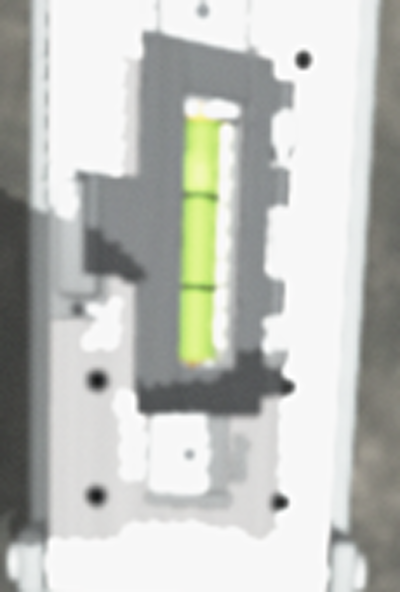

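The frame covers rel x −18 to +28, with its middle near y −29. The hinge pin is at x about +27, the tab is on the robot side at about (85,225) in the crop, and the vial's lines are visible. Next I'll press at 42 mm in front of the pin with the fingers thin in x.

```bash
cat >> h.py <<'E'
yaw=.252;EX=np.array([np.cos(yaw),np.sin(yaw),0]);EY=np.array([-EX[1],EX[0],0]);O=np.array([602.15,44.95,0])
W=lambda x,y,z:O+x*EX+y*EY+[0,0,z]
def fz():return env.state()['ft_force'][2]
def view(fn,crop=None):
    import json
    cm=eyes.camera_model('wrist');json.dump({k:np.array(v).tolist() for k,v in cm.items() if k in("intrinsics","dist_coeffs","world_from_camera")},open('pics/'+fn+'.json','w'))
    return save('wrist',fn+'.png')
E
python3 - <<'E'
from h import *
q=quat(EY)
env.move_pose(W(-15,-29,150),q)
env.wait(.2);f0=fz();print(env.state()['clock'],env.state()['joint_positions'],f0)
env.move_linear(W(-15,-29,112),feed=80)
z=112;L=[]
while z>67:
    z-=1.5;env.move_linear(W(-15,-29,z),feed=40);f=fz()-f0;L.append((z,round(f,1)))
    if f>28:break
print(L,env.state()['position'])
env.wait(.2);print(fz()-f0)
env.move_linear(W(-15,-29,130),feed=100)
env.wait(.5);print(fz()-f0,env.state()['clock'])
env.move_pose(W(0,-140,300),quat(EX));env.wait(.2);im=view('w2');print(env.state()['clock'])
cv2.imwrite('pics/w2b.png',cv2.resize(im[0:250,130:400,::-1],(640,593),interpolation=cv2.INTER_CUBIC))
E
```

```text
7.15 [ 1.56995965e-03  4.70044114e-01  1.74827520e+00 -4.24917879e-05
  9.22312689e-01 -1.82026670e+00] -0.3005073645982578
[(110.5, np.float64(1.0)), (109.0, np.float64(0.9)), (107.5, np.float64(0.6)), (106.0, np.float64(0.1)), (104.5, np.float64(0.3)), (103.0, np.float64(0.3)), (101.5, np.float64(0.3)), (100.0, np.float64(0.3)), (98.5, np.float64(1.2)), (97.0, np.float64(1.3)), (95.5, np.float64(1.3)), (94.0, np.float64(0.7)), (92.5, np.float64(0.5)), (91.0, np.float64(0.9)), (89.5, np.float64(0.3)), (88.0, np.float64(0.8)), (86.5, np.float64(0.4)), (85.0, np.float64(1.2)), (83.5, np.float64(1.7)), (82.0, np.float64(9.7)), (80.5, np.float64(13.7)), (79.0, np.float64(14.1)), (77.5, np.float64(9.9)), (76.0, np.float64(3.0)), (74.5, np.float64(13.3)), (73.0, np.float64(14.4)), (71.5, np.float64(13.7)), (70.0, np.float64(25.2)), (68.5, np.float64(37.1))] [594.70937101  13.93373266  71.92204803]
37.679093391175485
-0.16252044073993088 16.4917
18.0167
```

View pics/w2b.png

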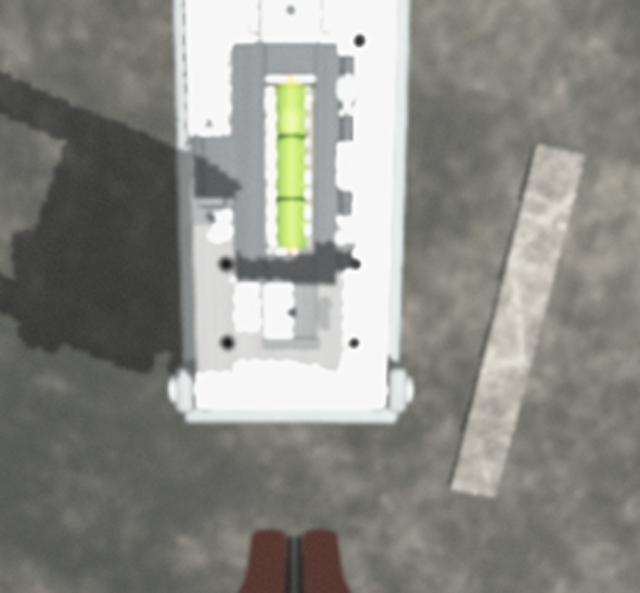

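The frame is now flat: its outline is symmetric about the vial, its force snapped through at z of about 76 mm, and it stayed shut after release. Next I'll grip the knob at a yaw where the wrist camera sees the vial, press down and read it.

```bash
cat >> h.py <<'E'
K=np.array([572,155.2,0])
def qc(a): # tool x = EY turned clockwise by a
    y=yaw-a; return quat(np.array([np.cos(y),np.sin(y),0]))
def vial(fn):
    im=view(fn);g=im.astype(int)
    p=proj('wrist',[W(x,y,70) for x,y in((0,6),(0,-68),(0,-30))]);return im,p
E
python3 - <<'E'
from h import *
env.release()
q=qc(2.3);k=K.copy()
env.move_pose(k+[0,0,150],q);env.wait(.2);f0=env.state()['ft_force'];print(env.state()['joint_positions'],env.state()['clock'])
env.move_linear(k+[0,0,82],feed=120);env.gripper_close(40)
s=env.state();print(s['opening'],s['position'],s['ft_force']-f0,s['finger_force'])
for z in(79,76,74.5):
    env.move_linear(k+[0,0,z],feed=30);env.wait(.1);s=env.state();print(z,s['position'],(s['ft_force']-f0).round(1))
    if s['ft_force'][2]-f0[2]>16:break
env.wait(1.2);im,p=vial('v0');print(p,fz()-f0[2],env.state()['clock'])
cv2.imwrite('pics/v0b.png',cv2.resize(im[:,:,::-1],(800,600),interpolation=cv2.INTER_CUBIC))
E
```

```text
[ 2.44549256e-01  4.67335799e-01  1.75406313e+00 -6.53067662e-05
  9.19935476e-01  2.29270014e+00] 21.8917
39.58808876335699 [572.12934991 155.31966792  82.06337627] [0.3098699  1.10199108 0.55809728] 39.99998867511749
79 [572.07593157 155.40935811  79.53734332] [-2.7  0.4  7.2]
76 [571.9349065  155.45320027  76.66402527] [-2.8  0.8  7.5]
74.5 [571.85820131 155.48213848  75.2508254 ] [-2.4  2.   9.5]
[[415.7936596  100.77509016]
 [535.18853019  -1.18180806]
 [474.06304432  51.22344689]] 9.410331799787743 25.7167
```

View pics/v0b.png

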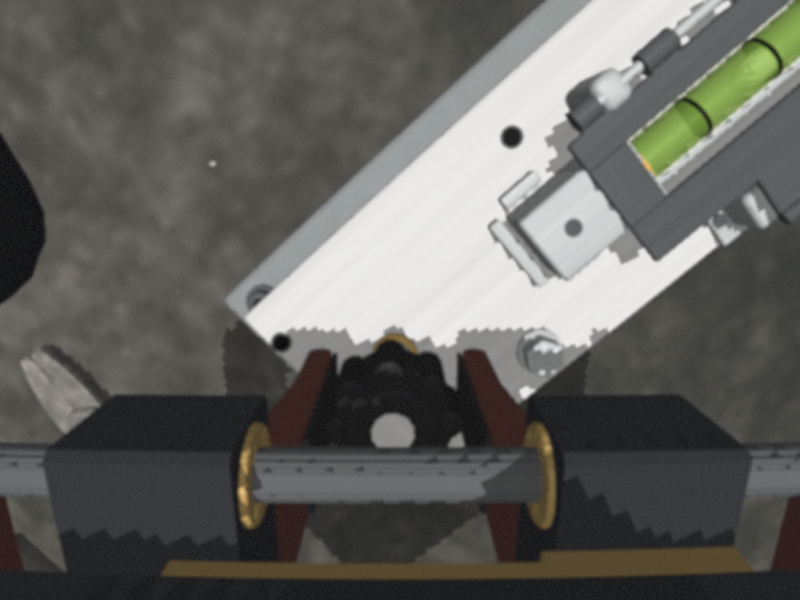

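Both lines are in view at (692,117) and (766,55), and the bubble's near end seems to be around (750,68). The push is only 9 N, so I'll press harder and enlarge.

```bash
python3 - <<'E'
from h import *
k=K.copy()
for z in(73.7,73.2):
    env.move_linear(k+[0,0,z],feed=30);env.wait(.1);s=env.state();print(z,s['position'],s['ft_force'].round(1))
    if s['ft_force'][2]>17:break
env.wait(1);im,p=vial('v1');print(fz(),env.state()['clock'])
c=im[0:120,392:512,::-1];cv2.imwrite('pics/v1b.png',cv2.resize(c,(600,600),interpolation=cv2.INTER_CUBIC))
E
```

```text
73.7 [571.95045938 155.50091619  74.93921971] [-4.7  1.2 12.9]
73.2 [572.01407862 155.47310168  74.78948198] [-4.7  1.7 16.4]
16.095296996100462 27.4667
```

View pics/v1b.png

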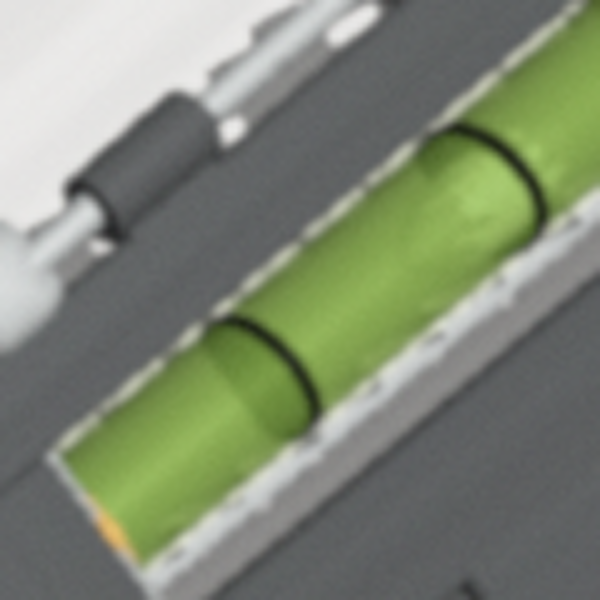

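```bash
cat >> h.py <<'E'
import json
from scipy.ndimage import map_coordinates
def prof(fn,z=69):
    im=cv2.imread('pics/'+fn+'.png').astype(float)
    cm=json.load(open('pics/'+fn+'.json'));Km=np.array(cm["intrinsics"]);d=np.array(cm["dist_coeffs"]);T=np.linalg.inv(cm["world_from_camera"])
    ys=np.arange(-36,38,1.);xs=np.arange(-7,8,.5)
    P=np.array([[W(x,y-30.5,z) for y in ys] for x in xs]).reshape(-1,1,3)
    uv=cv2.projectPoints(P,cv2.Rodrigues(T[:3,:3])[0],T[:3,3],Km,d)[0].reshape(len(xs),len(ys),2)
    return ys,np.dstack([map_coordinates(im[:,:,c],[uv[...,1],uv[...,0]],order=1,cval=0) for c in range(3)])
E
python3 - <<'E'
from h import *
ys,u=prof('v1')
for y,r in zip(ys,u[8:-8].mean(0)):print(int(y),r.round().astype(int),end=' ')
v=np.clip((u-20)*1.3,0,255).astype(np.uint8)[:,::-1]
v=cv2.resize(v,(740,300),interpolation=cv2.INTER_CUBIC)
w=cv2.cvtColor(cv2.createCLAHE(4,(4,2)).apply(cv2.resize(np.ascontiguousarray(u[:,::-1,2]).astype(np.uint8),(740,300))),8)
cv2.imwrite('pics/p1.png',np.vstack([v,w]))
E
```

```text
-36 [0 0 0] -35 [0 0 0] -34 [0 0 0] -33 [0 0 0] -32 [0 0 0] -31 [0 0 0] -30 [0 0 0] -29 [0 0 0] -28 [0 0 0] -27 [0 0 0] -26 [0 0 0] -25 [ 6 11  9] -24 [22 47 37] -23 [40 84 67] -22 [ 58 120  97] -21 [ 76 156 126] -20 [ 81 168 135] -19 [ 81 167 135] -18 [ 83 169 137] -17 [ 84 171 138] -16 [ 87 174 142] -15 [ 93 181 148] -14 [ 76 145 119] -13 [39 69 57] -12 [ 77 145 119] -11 [101 189 156] -10 [103 192 159] -9 [103 192 158] -8 [100 189 156] -7 [ 98 186 153] -6 [ 90 178 145] -5 [ 87 174 142] -4 [ 85 172 140] -3 [ 83 170 137] -2 [ 81 168 135] -1 [ 81 167 134] 0 [ 80 166 133] 1 [ 80 166 134] 2 [ 82 169 136] 3 [ 83 169 137] 4 [ 82 169 137] 5 [ 83 170 137] 6 [ 83 170 137] 7 [ 83 170 137] 8 [ 83 170 137] 9 [ 83 170 137] 10 [ 83 170 137] 11 [ 84 170 137] 12 [ 83 170 137] 13 [ 83 170 138] 14 [ 74 151 122] 15 [39 69 57] 16 [ 48 104  81] 17 [ 63 144 111] 18 [ 63 145 112] 19 [ 64 146 113] 20 [ 64 145 113] 21 [ 71 154 121] 22 [ 83 169 137] 23 [ 84 171 138] 24 [ 84 171 139] 25 [ 84 171 138] 26 [ 84 171 138] 27 [ 84 172 139] 28 [ 85 172 139] 29 [ 84 172 139] 30 [ 84 171 139] 31 [ 85 172 139] 32 [ 84 172 139] 33 [ 85 171 139] 34 [ 85 172 139] 35 [ 85 172 139] 36 [ 85 172 139] 37 [ 86 173 145]
```

View pics/p1.png

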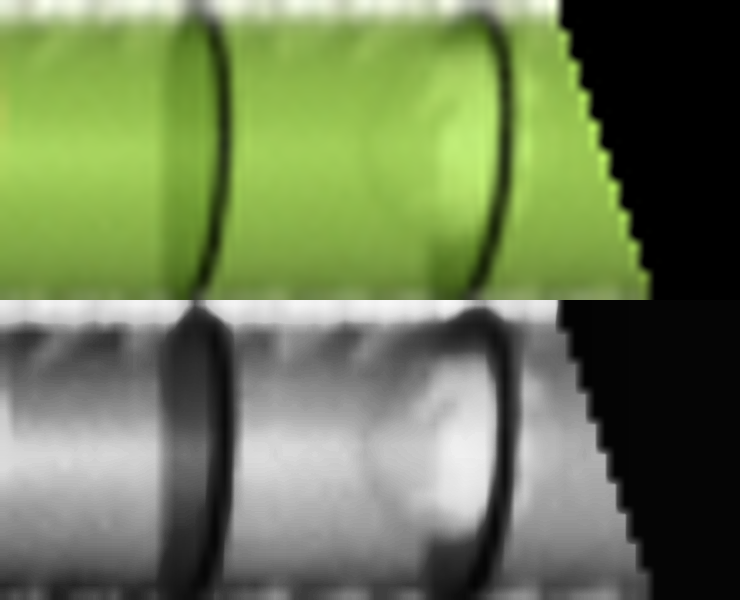

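The unrolled view shows the lines at columns 222 and 505 and a faint bubble oval from about 365 to 560. Its centre is about 10 mm off towards the low end, so the knob needs about 1.78 rad clockwise. I'll regrip 1.78 rad back, turn to the viewing yaw and read again.

```bash
python3 - <<'E'
from h import *
k=K+[0,.2,0];th=1.78
env.move_linear(k+[0,0,82],feed=60);env.release()
env.move_linear(k+[0,0,105],feed=120)
env.move_pose(k+[0,0,105],qc(2.3-th));env.move_linear(k+[0,0,82],feed=120);env.gripper_close(40)
s=env.state();print(s['opening'],s['joint_positions'][5],s['clock'])
env.move_linear(k+[0,0,73.2],feed=40);env.wait(.2);s=env.state();print(s['position'],s['ft_force'].round(1))
env.move_pose(k+[0,0,73.2],qc(2.3));s=env.state();print(s['position'],s['joint_positions'][5],s['ft_force'].round(1),s['ft_torque'].round(2))
env.wait(1.3);vial('v2');print(fz(),env.state()['clock'])
ys,u=prof('v2')
v=cv2.resize(np.clip((u-20)*1.3,0,255).astype(np.uint8)[:,::-1],(740,300),interpolation=cv2.INTER_CUBIC)
w=cv2.cvtColor(cv2.createCLAHE(4,(4,2)).apply(cv2.resize(np.ascontiguousarray(u[:,::-1,2]).astype(np.uint8),(740,300))),8)
cv2.imwrite('pics/p2.png',np.vstack([v,w]))
E
```

```text
39.52286267864706 0.5131982157430978 31.7083
[571.77495748 156.27564082  74.72941906] [-7.2  4.  17.7]
[571.24669914 156.21148631  74.65592265] 2.293264447191633 [-8.   3.4 18. ] [0.56 1.82 0.01]
17.200572487029163 35.1917
```

View pics/p2.png

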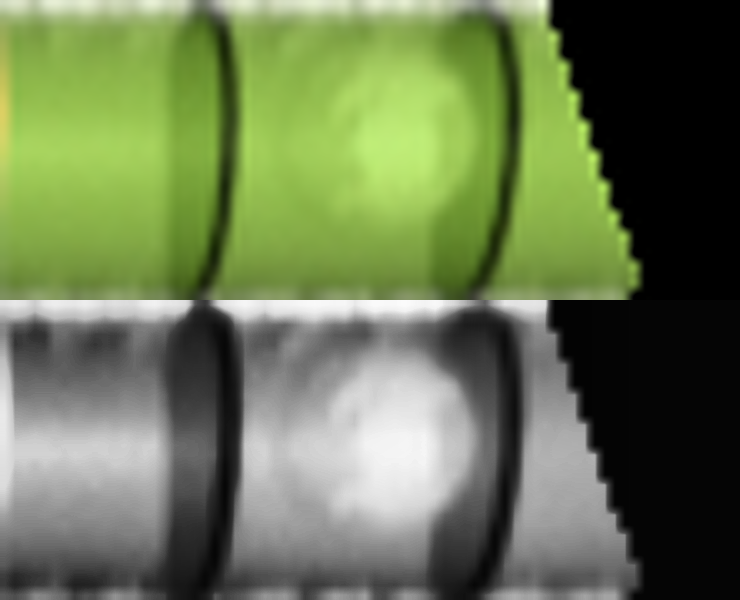

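The bubble now runs from column 275 to 478, between lines at 228 and 512, so it is about 0.5 mm from the middle. The foot is pressed with about 17 N, so I'm handing in.

```bash
python3 -c "
from h import *
s=env.state();print(s['ft_force'],s['finger_force'],s['clock']);print(env.finish_job())"
```

```text
[-8.35382806  4.80457812 17.20057249] 40.0037544965744 35.1917
the job is handed in; nothing more can be done
None
```

I handed the job in at 35.2 s with the keeper frame shut on its catch, the knob held with a 40 N grip and pushed down at about 17 N, and the bubble between the lines, about 0.5 mm off centre by the wrist camera; no verdict was returned.

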